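# Touch off a filling nozzle in a pot and back it off three clicks

### The arm

A 7-joint arm with a two-finger parallel gripper is mounted at the origin on the work surface. World frame = base frame: x ahead of the robot, y to its left, z up, the work surface at z = 0. Lengths are in m, angles in rad, forces in N, time in s.
With the tool pointing down it reaches from about 0.425 to 0.925 m from the base axis. Payload 6.8 kg.
Tool frame: the origin (TCP) lies at the very end of the fingers, on their centre line; the grasp point (between the pads) lies 19 mm behind it; z points along the fingers, y is the line along which they close (so a half turn about z gives the same grasp; the last joint's range is limited). The gripper opens to 85 mm and grips with 20 to 120 N. Pads are 22 mm wide; open, the fingers measure 114 mm over their backs; the gripper's body (76 mm by 85 mm) begins 54 mm behind the grasp point. The pads swing forward as they close: fully open they stand 13 mm farther back than shut.
Start: joints at [-1.384, 0.477, 0.022, 1.555, -0.011, 1.109, -0.083], TCP at [0.196, 0.646, 0.231] pointing down, gripper open.
Joint ranges: [-2.96, 2.96], [-0.34, 2.1], [-1.41, 1.46], [0.24, 2.44], [-1.37, 4.51], [0.17, 1.92], [-2.96, 2.96]. Speed limits (rad/s): [2.39, 2.39, 3.14, 3.14, 3.14, 3.14, 3.14].

### API

Orientations are given as a unit quaternion [w, x, y, z].
In Python, from station import bot gives the robot as it stands.
- The arm moves only by the tool jog_arm, never from a script. Its argument "motion" is a list of rows, each a list of 7 numbers: the turn, a rotation vector about the tool's x, y, z in rad, then the shift along the tool's x, y, z in mm, then the finger opening in mm, from 0 to 85.4. A call has 1 to 10 rows; each row is the pose to reach, as a shift and turn from the pose commanded when the call began, along the tool's axes at that moment; what a row does not reach only later rows make up. A row lasts 1/8 s, in which the tool goes at most 62.5 mm and 10.7 degrees, less where a joint would pass 70% of its speed; a pose out of reach is approached as far as the arm can. A call with a gripper value outside its range is refused whole. The fingers move at their own pace and stop on an object; "grip_force" is the grip in N (left out, the last holds). Time passes only in rows, so rows that repeat a pose let the fingers close. It gives the time, the measured TCP pose, the force, the opening and the grip force at its end, in the units of the state.
- bot.get_obs(): the state, without advancing time (a new reading comes with each control period).
- bot.read_camera(name): name is "scene" or "side" or "wrist"; returns a dict with "pixels" (420x560x3 uint8, red, green, blue), "camera_matrix" (3x3 intrinsics, pixels), "distortion" ([k1, k2, p1, p2, k3] as OpenCV has them; the pictures are not rectified), "T" (4x4, takes a point from camera to world coordinates); the wrist camera has in their place "tool_from_camera" (4x4, takes a point from camera to tool coordinates, whose origin is the TCP and whose axes are the flange's). Camera axes: x right, y down, z forward; pixel columns grow to the right and rows downward; lengths in m; the calibration is good to about 2 mm. A picture is of the moment at which its call begins: read the wrist's pose just before it. There is no depth.
- bot.hand_in(): hands the job in; it is judged then, once.
Trained networks look in a picture, given as the dict that the camera call returned (one of the last four; its "shot" number tells which), for a name from the list of things; names that differ only in an ending like _2 or _b are one class to them, and where a whole thing is asked for, a point or a joint stands for the part that bears it (a point fixed in the world has none). Each returns a list of dicts, best first, with "score" (0 to 1); they miss things now and then, are a little off and sometimes report something else, mostly with a low value. They report only what shows in the picture. A call takes as long as a camera call.
- bot.spot_in(thing, picture): "xy" ([column, row] in pixels, amid what is visible of it).
- bot.tip_of(thing, picture): "xy" ([column, row] in pixels: a listed point, or the origin of a listed thing).
The state is a dict: "t": time; "q": joint angles; "joint_vel": joint speeds; "joint_torque": joint torques, N m; "eef_pos": TCP position; "tool_rot": TCP orientation; "contact_force": force on the tool from outside, world axes, zero at the start; "torque": the same for the moment, N m; "gripper_width": opening from 0.0 (shut) to 1.0 (fully open); "grasp_force": force on a finger pad.
Only numpy, scipy, OpenCV 4.12 (cv2) and the standard library are available. Lean on these libraries where they do the work, as an engineer would, in place of code of your own. Each camera call takes 0.05 s, during which the arm holds its last target. There are 200 camera calls.

### The job

Set the filling height of the nozzle: turn the click dial on top of the nozzle head clockwise (seen from above) until the nozzle just touches the floor inside the white pot under it, gently, then turn the dial back three clicks, counting each time it snaps over, and let go of it. Leave the pot and the things lying around where they are.

Things in the scene. Friction and masses are not known exactly. Their poses are not given: they have to be found in the camera images.
- dial_grip (a point): Black plastic click dial on the grey nozzle head: round skirt (56 mm across, 8 mm high) with an upright grip bar on it, 46 mm long, 14 mm thick, 36 mm high. The point lies on the upright turning axis inside the bar, 12 mm below its top, 24 mm above the skirt: grip here. z up, x along the bar (short white line on top at the -x end), y across it; they turn with the dial.
- dial_axis (a point): The same point as a fixed one on the head; its axes do not turn (x towards the post). The dial's behaviour: clockwise from above lowers the nozzle, anticlockwise raises it; 20 clicks a turn, 18 degrees and 4 mm of nozzle travel each; it starts resting in a click. Free travel from the start: 5 clicks up, 10 down.
- head_top (a point): Centre of the white index plate under the dial, on the axis, 1 mm below the skirt. Feel of the dial: from a click the torque against the turn rises to about 0.07 N m, falls to zero half-way, where it snaps over, then pulls on as strongly into the next click; let go, it settles in the nearest. When the nozzle touches, the torque against the turn grows further, about 0.013 N m per newton of nozzle force.
- nozzle: Steel filling nozzle, an upright tube 11 to 14 mm across with a spring round it, hanging from the head on the dial's axis into the pot. Origin: centre of the tip's lower face, z up. It moves only up and down, driven by the dial. At the start the tip hangs 9 to 23 mm above the pot's floor. Held by a stiff spring (15 N per mm): once touching, 1 degree of turn adds about 3 N.
- pot: Loose opaque white plastic pot, 70 mm across, 45 mm high, wall 4 mm, standing on the station's deck under the nozzle, empty. Origin: centre of its underside, z up. The pots differ inside: the upper face of its floor lies anywhere from 6 to 17 mm above its underside and is not measured; it can only be felt with the nozzle.
- deck: The station, fixed: aluminium deck plate 220 x 240 x 20 mm on the table with a 26 mm square steel post. Origin on the table under the nozzle axis; x points to the post, 90 mm along x, top 196 mm above the table. The grey head (150 x 76 x 42 mm, from 38 mm before the axis to 112 mm behind it) is clamped to the post, its top 186 to 189 mm above the table.
- jar_center (a point): Loose glass jar with a white lid, 64 mm across, 85 mm high, standing on the table beside the station; the point is its centre. Leave alone.
- fitting_center (a point): Loose steel hose fitting, 36 mm across and 40 mm high, standing on the table near the jar; the point is its centre, half-way up. Leave alone.
- spanner_grip (a point): Loose spanner lying on the table on the other side of the station; the point is on its handle. Leave alone.

How it is judged:
By the outcome, as a careful person would: the job done as asked, in the order asked, and still so for the second after the job is handed in, with the robot touching nothing.
It also fails if it takes over 72 s, if anything falls off the work surface, if the arm or the gripper's body presses on something with over 40 N, if the wrist force passes 120 N, or if a joint passes its speed limit or range.

## Working session

There is one attempt and no reset: what is moved stays moved. The work goes in short steps, Python scripts to look and compute and a tool call to move; the robot and the scene stay as the last step left them, time stands still between calls to the robot, and variables do not carry over. Pictures are saved under pics/ and viewed, at most 10 in all, crops included, and the job is handed in when it is done.

Besides the shell and the picture viewer there is one more tool, called after ">>>" as a command line: name --pt "numbers of a row" for each row, then --argument value for the rest. jog_arm: Moves the arm, as the interface text tells. Its arguments: {"type":"object","properties":{"motion":{"type":"array"},"grip_force":{"type":"number"}},"required":["motion"]}

```bash
mkdir -p pics; cat > h.py <<'E'
import numpy as np, cv2
from station import bot
from scipy.spatial.transform import Rotation as R
def rot(o):
    w,x,y,z=o["tool_rot"]; return R.from_quat([x,y,z,w]).as_matrix()
def shot(name,save=None):
    o=bot.get_obs(); p=bot.read_camera(name)
    if name=="wrist":
        T=np.eye(4);T[:3,:3]=rot(o);T[:3,3]=o["eef_pos"];p["Tw"]=T@np.array(p["tool_from_camera"])
    else: p["Tw"]=np.array(p["T"])
    if save: cv2.imwrite("pics/"+save,p["pixels"][:,:,::-1])
    return p
def ray(p,xy):
    u=cv2.undistortPoints(np.array([[xy]],float),np.array(p["camera_matrix"]),np.array(p["distortion"]))[0,0]
    d=p["Tw"][:3,:3]@np.array([u[0],u[1],1.]);return p["Tw"][:3,3],d/np.linalg.norm(d)
def tri(rs):
    A=sum(np.eye(3)-np.outer(d,d) for c,d in rs);b=sum((np.eye(3)-np.outer(d,d))@c for c,d in rs)
    return np.linalg.solve(A,b)
def onz(r,z):
    c,d=r;return c+d*(z-c[2])/d[2]
def proj(p,X):
    T=np.linalg.inv(p["Tw"]);return cv2.projectPoints(np.array([X],float),cv2.Rodrigues(T[:3,:3])[0],T[:3,3],np.array(p["camera_matrix"]),np.array(p["distortion"]))[0][0,0]
E
python3 - <<'E'
from h import *
np.set_printoptions(precision=4,suppress=True)
o=bot.get_obs();print(o);print(rot(o))
ps={n:shot(n,n+"0.png") for n in("scene","side","wrist")}
for t in("dial_grip","dial_axis","head_top","nozzle","pot","jar_center","deck"):
    rs=[]
    for n,p in ps.items():
        r=bot.tip_of(t,p)
        if r: print(t,n,r[0]["xy"],round(r[0]["score"],2)); 
        if r and r[0]["score"]>.4: rs.append(ray(p,r[0]["xy"]))
    if len(rs)>1: print("  ->",tri(rs))
im=np.hstack([ps["scene"]["pixels"],ps["side"]["pixels"]])
cv2.imwrite("pics/both.png",cv2.resize(im,(800,300))[:,:,::-1])
E
```

```text
{'t': 0.0, 'q': array([-1.3841,  0.4778,  0.0223,  1.5565, -0.0115,  1.1093, -0.0831]), 'joint_vel': array([-0.0007, -0.0007,  0.0008,  0.0007,  0.0001, -0.0008, -0.0006]), 'joint_torque': array([ -0.0006, -59.6458,   1.6077, -28.1211,   0.0124,   0.0094,
         0.    ]), 'eef_pos': array([0.1959, 0.6453, 0.2303]), 'tool_rot': array([-0.0001,  0.1469,  0.9892, -0.0009]), 'contact_force': array([-0.2548,  0.4518, -0.0834]), 'torque': array([-0.0132,  0.0347,  0.0188]), 'grasp_force': 0.0, 'gripper_width': 1.0012696607983376}
[[-0.9569  0.2905 -0.0004]
 [ 0.2905  0.9569 -0.0018]
 [-0.0001 -0.0018 -1.    ]]
dial_grip scene [311.9, 194.3] 0.63
dial_axis scene [311.1, 191.0] 0.58
dial_axis side [292.9, 213.0] 0.96
  -> [0.5183 0.1483 0.2194]
head_top scene [308.7, 204.3] 0.82
head_top side [291.6, 224.2] 0.64
  -> [0.5231 0.1434 0.1772]
nozzle side [290.3, 267.2] 0.72
pot side [287.5, 270.4] 0.76
jar_center scene [375.0, 223.1] 0.9
jar_center side [332.7, 336.6] 0.77
jar_center wrist [81.1, 411.2] 0.63
  -> [0.3927 0.3273 0.0377]
deck scene [305.8, 244.6] 0.81
deck side [289.2, 275.0] 0.63
  -> [0.5238 0.1441 0.0085]
```

View pics/scene0.png

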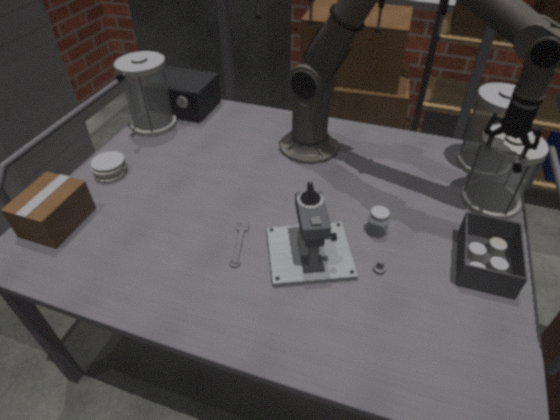

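View pics/side0.png

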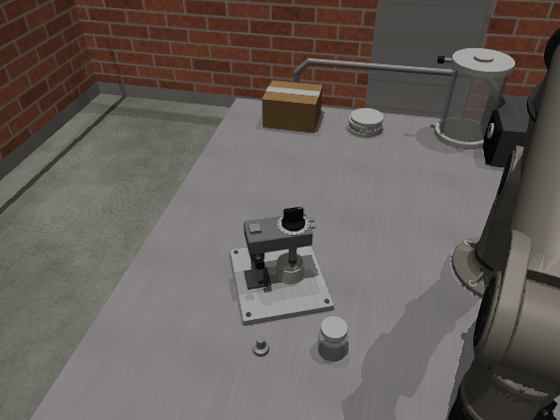

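The scene picture shows the station with its dial at about (311,190). The post is on the far side from the robot, the jar is at (378,220) and the fitting at (380,267). The side picture shows the dial at (293,217). Triangulation puts the dial axis at about (0.521, 0.146), so I'm moving above it for a closer look.

>>> jog_arm --pt "0 0 0 -10 -10 -40 85" --pt "0 0 0 -55 -45 -80 85" --pt "0 0 0 -100 -85 -100 85" --pt "0 0 0 -150 -120 -100 85" --pt "0 0 0 -195 -160 -100 85" --pt "0 0 0 -240 -200 -100 85" --pt "0 0 0 -285 -240 -100 85" --pt "0 0 0 -330 -280 -100 85" --pt "0 0 0 -375 -320 -100 85" --pt "0 0 0 -400 -350 -100 85"

```text
t: 2.45
eef_pos: [0.4786, 0.1917, 0.3317]
tool_rot: [0.0, 0.149, 0.989, 0.0]
contact_force: [-0.5, -0.1, 0.6]
gripper_width: 0.996
grasp_force: 0.0
```

```bash
python3 - <<'E'
from h import *
np.set_printoptions(precision=4,suppress=True)
p=shot("wrist","w1.png");o=bot.get_obs();print(o["t"],o["q"],o["eef_pos"]);print(p["Tw"]);print(rot(o))
for t in("dial_grip","dial_axis","head_top"):
    for r in bot.tip_of(t,p)[:2]:
        z={"head_top":.189}.get(t,.222); print(t,r["xy"],r["score"],onz(ray(p,r["xy"]),z))
E
```

```text
2.5 [-0.7808  0.1196  0.3197  1.8196 -0.0372  1.208   0.8168] [0.4802 0.1866 0.3318]
[[ 0.2942  0.9164  0.2716  0.409 ]
 [ 0.9558 -0.2825 -0.0819  0.2132]
 [ 0.0017  0.2837 -0.9589  0.4736]
 [ 0.      0.      0.      1.    ]]
[[-0.9541  0.2993  0.0018]
 [ 0.2993  0.9541 -0.0021]
 [-0.0024 -0.0015 -1.    ]]
dial_grip [243.3, 264.0] 0.89 [0.5155 0.1459 0.222 ]
dial_axis [243.7, 265.5] 0.98 [0.5168 0.1458 0.222 ]
head_top [249.9, 246.3] 0.68 [0.5152 0.1481 0.189 ]
```

View pics/w1.png

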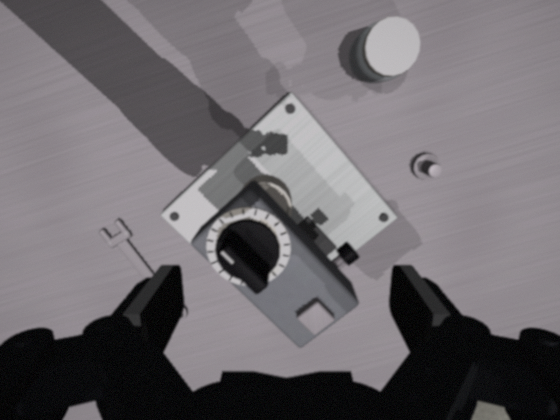

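The wrist view shows the dial at about (247,255). The bar's white mark is at (228,257), and the bar lies roughly parallel to the head (yaw about 30°). The arm was still settling, so next I go over the dial, align, settle and look again.

>>> jog_arm --pt "0 0 -0.18 -15 -10 0 85" --pt "0 0 -0.36 -30 -20 5 85" --pt "0 0 -0.54 -45 -30 10 85" --pt "0 0 -0.7 -52 -35 15 85" --pt "0 0 -0.82 -52 -35 20 85" --pt "0 0 -0.82 -52 -35 20 85" --pt "0 0 -0.82 -52 -35 20 85" --pt "0 0 -0.82 -52 -35 20 85"

```text
t: 3.65
eef_pos: [0.5167, 0.1468, 0.3115]
tool_rot: [0.0, -0.259, 0.966, 0.0]
contact_force: [-0.4, -0.8, 0.0]
gripper_width: 0.995
grasp_force: 0.0
```

```bash
python3 - <<'E'
from h import *
np.set_printoptions(precision=4,suppress=True)
p=shot("wrist","w2.png");o=bot.get_obs();print(o["t"],o["q"],o["eef_pos"],o["contact_force"],o["torque"]);print(rot(o))
P={"w":p,"sc":shot("scene"),"si":shot("side")}
for t in("dial_grip","dial_axis","head_top"):
  rs=[]
  for n,p in P.items():
    for r in bot.tip_of(t,p)[:1]:
        z={"head_top":.189}.get(t,.222); print(t,n,r["xy"],r["score"],onz(ray(p,r["xy"]),z)); rs.append(ray(p,r["xy"]))
  if len(rs)>1: print(tri(rs))
w=P["w"]["pixels"][100:400,80:480]
cv2.imwrite("pics/w2c.png",cv2.resize(w,(800,600),interpolation=cv2.INTER_CUBIC)[:,:,::-1])
E
```

```text
3.7 [-0.637   0.1764  0.283   1.8005 -0.0533  1.1717  1.7583] [0.5167 0.1466 0.3115] [-0.2274 -0.504   0.894 ] [ 0.0451 -0.0569 -0.008 ]
[[-0.8654 -0.5011  0.0003]
 [-0.5011  0.8654  0.0002]
 [-0.0004  0.     -1.    ]]
dial_grip w [284.3, 210.1] 0.61 [0.5161 0.1461 0.222 ]
dial_grip sc [312.6, 193.5] 0.52 [0.5308 0.1562 0.222 ]
dial_grip si [295.2, 212.8] 0.9 [0.5126 0.1485 0.222 ]
[0.5166 0.1484 0.2151]
dial_axis w [284.8, 210.4] 0.72 [0.5161 0.1465 0.222 ]
dial_axis sc [312.3, 193.3] 0.81 [0.5302 0.1552 0.222 ]
dial_axis si [289.9, 213.8] 0.83 [0.5236 0.1546 0.222 ]
[0.5215 0.1499 0.215 ]
head_top w [285.3, 195.4] 0.62 [0.5143 0.1458 0.189 ]
head_top sc [308.3, 238.4] 0.58 [0.6612 0.1835 0.189 ]
head_top si [292.1, 225.1] 0.62 [0.518  0.1548 0.189 ]
[0.5421 0.1425 0.1191]
```

View pics/w2c.png

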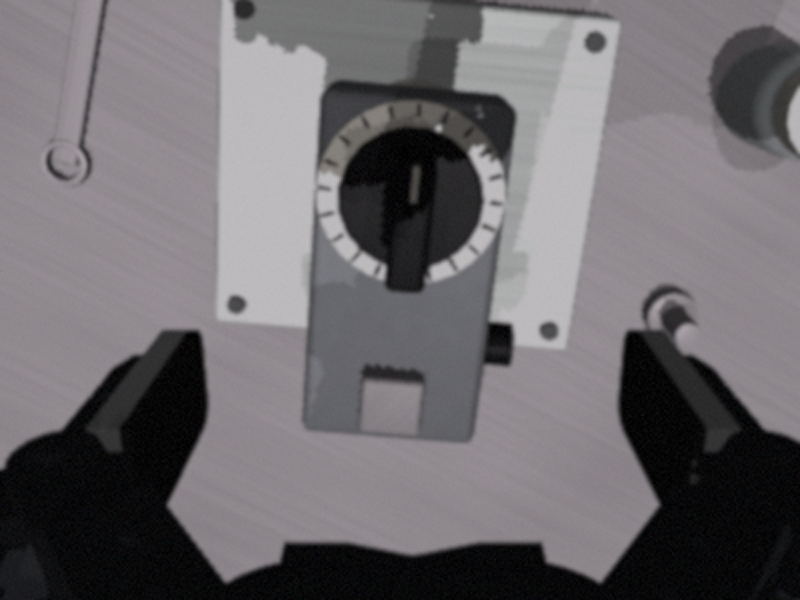

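The crop shows the dial almost centred. The index ring is at crop (411,192), and the white mark runs (418,168)–(414,203), so the bar is nearly in line with the fingers' x axis. I'll work out the exact yaw and offset.

```bash
python3 - <<'E'
from h import *
np.set_printoptions(precision=4,suppress=True)
p=shot("wrist","w3.png");o=bot.get_obs();Rt=rot(o);print(o["eef_pos"])
f=lambda x,y:(x/2+80,y/2+100)
def w(x,y,z): return onz(ray(p,f(x,y)),z)
tl=lambda d:(Rt.T@d)
a,b=w(418,168,.234),w(414,203,.234);d=tl(b-a);print("mark",d,np.degrees(np.arctan2(d[1],d[0])),tl(a-o["eef_pos"])*1e3,tl(b-o["eef_pos"])*1e3)
a,b=w(421,95,.1875),w(388,437,.1875);d=tl(b-a);print("head",d,np.degrees(np.arctan2(d[1],d[0])))
print("ring c",tl(w(411,192,.1885)-o["eef_pos"])*1e3)
for n in("dial_grip","dial_axis"):
  for r in bot.tip_of(n,p)[:1]:print(n,tl(onz(ray(p,r["xy"]),.2215)-o["eef_pos"])*1e3)
g=cv2.cvtColor(p["pixels"],cv2.COLOR_RGB2GRAY)[150:260,220:350]
g=np.clip(g.astype(float)*2.5,0,255).astype(np.uint8)
cv2.imwrite("pics/w3c.png",cv2.resize(g,(780,660)[:2],interpolation=cv2.INTER_CUBIC)[:600])
E
```

```text
[0.5168 0.1461 0.3113]
mark [-0.0116 -0.0013  0.    ] -173.73666066375282 [22.0631  2.8123 77.2912] [10.4914  1.5423 77.2913]
head [-0.1476 -0.0139  0.    ] -174.62995385572285
ring c [  2.1182   0.5188 122.7913]
dial_grip [ 1.2627 -0.96   89.7913]
dial_axis [ 1.3341 -0.2726 89.7913]
```

View pics/w3c.png

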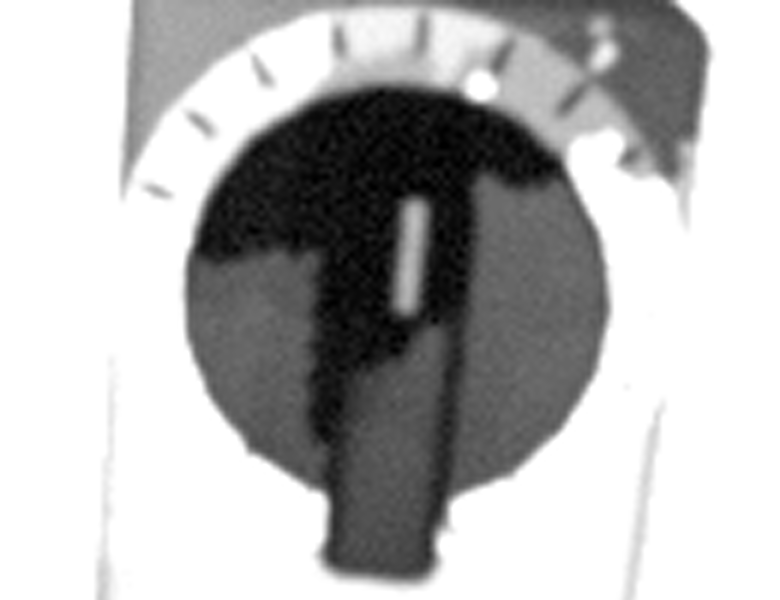

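The enhanced crop shows the bar's mark at crop (408,200–315) and the bar turned about 6° from tool x. The axis lies about 1.5 mm along tool x from the TCP. I'll rotate +0.10 and go down.

>>> jog_arm --pt "0 0 0.1 1.5 0.2 10 85" --pt "0 0 0.1 1.5 0.2 45 85" --pt "0 0 0.1 1.5 0.2 80 85" --pt "0 0 0.1 1.5 0.2 100 85" --pt "0 0 0.1 1.5 0.2 107 85" --pt "0 0 0.1 1.5 0.2 107 85" --pt "0 0 0.1 1.5 0.2 107 85" --grip_force 40

```text
t: 5.28
eef_pos: [0.516, 0.1458, 0.2053]
tool_rot: [0.001, -0.211, 0.977, 0.0]
contact_force: [-0.3, -0.7, 0.7]
gripper_width: 0.996
grasp_force: 0.0
```

```bash
python3 - <<'E'
from h import *
np.set_printoptions(precision=4,suppress=True)
p=shot("wrist","w4.png");o=bot.get_obs();print(o["t"],o["q"],o["eef_pos"],o["contact_force"],o["torque"])
E
```

```text
5.325 [-0.6251  0.2799  0.2811  1.9321 -0.0953  0.9403  1.6977] [0.516  0.1458 0.2053] [-0.0467  0.1197 -1.1577] [-0.0451 -0.053  -0.0097]
```

View pics/w4.png

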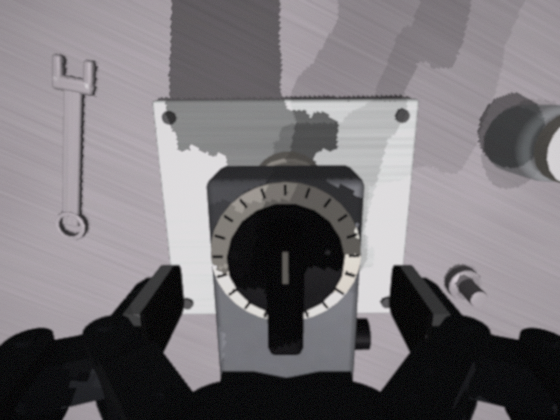

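The bar is now upright in the picture at column 286, centred between the fingers (181 and 393). I'm closing on it.

>>> jog_arm --pt "0 0 0 0 0 1.5 60" --pt "0 0 0 0 0 1.5 30" --pt "0 0 0 0 0 1.5 10" --pt "0 0 0 0 0 1.5 10" --pt "0 0 0 0 0 1.5 10" --pt "0 0 0 0 0 1.5 10" --pt "0 0 0 0 0 1.5 10" --pt "0 0 0 0 0 1.5 10" --grip_force 40

```text
t: 6.32
eef_pos: [0.5155, 0.1453, 0.203]
tool_rot: [0.0, -0.211, 0.978, -0.0]
contact_force: [0.8, -3.4, 4.0]
gripper_width: 0.156
grasp_force: 40.9
```

```bash
cat > s.py <<'E'
from h import *
np.set_printoptions(precision=3,suppress=True)
o=bot.get_obs();Rt=rot(o);yaw=np.degrees(np.arctan2(Rt[1,0],Rt[0,0]))
print(round(o["t"],2),"q7",o["q"][6],"j7tq",o["joint_torque"][6],"yaw",round(yaw,2),o["eef_pos"],"F",o["contact_force"],"Ftool",Rt.T@o["contact_force"],"M",o["torque"],"w",o["gripper_width"]*85.4,o["grasp_force"])
E
python3 s.py
```

```text
6.33 q7 1.6983938471510283 j7tq 0.005686634103767574 yaw -155.66 [0.516 0.145 0.203] F [ 0.794 -3.36   4.045] Ftool [ 0.661 -3.39  -4.044] M [-0.566  0.074  0.035] w 13.337154345098364 40.92971205711365
```

```bash
cat > s.py <<'E'
from h import *
np.set_printoptions(precision=3,suppress=True)
M=[];J=[];F=[]
for i in range(3):
    o=bot.get_obs();M.append(o["torque"][2]);J.append(o["joint_torque"][6]);F.append(o["contact_force"])
    if i<2: bot.read_camera("wrist")
Rt=rot(o);yaw=np.degrees(np.arctan2(Rt[1,0],Rt[0,0]))
print(round(o["t"],2),"yaw %.2f turned %.2f"%(yaw,(-155.66-yaw)%360),"Mz",np.array(M),"mean %.3f"%np.mean(M),"j7",np.array(J),"F",np.mean(F,0),"w %.2f"%(o["gripper_width"]*85.4))
E
python3 s.py
```

```text
6.42 yaw -155.65 turned 359.99 Mz [ 0.035 -0.011 -0.02 ] mean 0.001 j7 [0.006 0.006 0.006] F [ 0.24  -3.591  4.095] w 13.48
```

>>> jog_arm --pt "0 0 0.04 0 0 0 10" --pt "0 0 0.08 0 0 0 10" --pt "0 0 0.08 0 0 0 10"

```text
t: 6.8
eef_pos: [0.5155, 0.1454, 0.2029]
tool_rot: [0.0, -0.171, 0.985, -0.0]
contact_force: [0.1, -3.3, 5.5]
gripper_width: 0.159
grasp_force: 41.2
```

```bash
python3 s.py
```

```text
6.9 yaw -160.32 turned 4.66 Mz [0.098 0.052 0.053] mean 0.067 j7 [-0.203 -0.085 -0.053] F [-0.425 -3.576  5.396] w 13.52
```

>>> jog_arm --pt "0 0 0.04 0 0 0 10" --pt "0 0 0.08 0 0 0 10" --pt "0 0 0.08 0 0 0 10"

```text
t: 7.28
eef_pos: [0.5154, 0.1455, 0.2029]
tool_rot: [0.0, -0.131, 0.991, -0.0]
contact_force: [-0.8, -2.9, 5.0]
gripper_width: 0.157
grasp_force: 41.2
```

```bash
python3 s.py
```

```text
7.38 yaw -164.92 turned 9.26 Mz [-0.019 -0.052 -0.117] mean -0.063 j7 [-0.117 -0.001  0.032] F [-1.247 -3.344  5.486] w 13.40
```

>>> jog_arm --pt "0 0 0.04 0 0 0 10" --pt "0 0 0.08 0 0 0 10" --pt "0 0 0.08 0 0 0 10"

```text
t: 7.75
eef_pos: [0.5155, 0.1456, 0.203]
tool_rot: [0.0, -0.091, 0.996, 0.0]
contact_force: [-1.0, -2.9, 5.0]
gripper_width: 0.153
grasp_force: 41.2
```

```bash
python3 s.py
```

```text
7.85 yaw -169.50 turned 13.84 Mz [-0.071 -0.138 -0.125] mean -0.111 j7 [-0.068  0.05   0.083] F [-0.615 -2.945  5.175] w 13.50
```

>>> jog_arm --pt "0 0 0.04 0 0 0 10" --pt "0 0 0.075 0 0 0 10" --pt "0 0 0.075 0 0 0 10"

```text
t: 8.22
eef_pos: [0.5154, 0.1457, 0.203]
tool_rot: [0.0, -0.054, 0.999, 0.0]
contact_force: [-0.3, -3.3, 5.1]
gripper_width: 0.155
grasp_force: 41.2
```

```bash
python3 s.py
```

```text
8.32 yaw -173.78 turned 18.12 Mz [ 0.021 -0.027  0.007] mean 0.001 j7 [-0.129 -0.025  0.004] F [-0.529 -2.885  5.233] w 13.42
```

The settled joint 7 torque is a clean reading (about ±0.08 N·m free). At least 40° from the start is sure to be free, so I go on to 36° and then take small steps.

>>> jog_arm --pt "0 0 0.08 0 0 0 10" --pt "0 0 0.157 0 0 0 10" --pt "0 0 0.236 0 0 0 10" --pt "0 0 0.314 0 0 0 10" --pt "0 0 0.314 0 0 0 10" --pt "0 0 0.314 0 0 0 10" --pt "0 0 0.314 0 0 0 10"

```text
t: 9.2
eef_pos: [0.5155, 0.1461, 0.203]
tool_rot: [0.0, 0.102, 0.995, 0.0]
contact_force: [-0.3, -0.7, 5.1]
gripper_width: 0.154
grasp_force: 41.1
```

```bash
cat > s.py <<'E'
from h import *
o=bot.get_obs();Rt=rot(o);yaw=np.degrees(np.arctan2(Rt[1,0],Rt[0,0]));a=(-155.66-yaw+20)%360-20
print("t %.2f turned %.2f -j7 %.3f free %.3f Mz %.3f F %s w %.2f"%(o["t"],a,-o["joint_torque"][6],.075*np.sin(np.radians(20*a)),o["torque"][2],np.round(o["contact_force"],1),o["gripper_width"]*85.4))
E
python3 s.py
```

```text
t 9.20 turned 36.00 -j7 -0.011 free 0.000 Mz 0.049 F [-0.3 -0.7  5.1] w 13.19
```

>>> jog_arm --pt "0 0 0.052 0 0 0 10" --pt "0 0 0.052 0 0 0 10" --pt "0 0 0.052 0 0 0 10" --pt "0 0 0.052 0 0 0 10"

```text
t: 9.7
eef_pos: [0.5155, 0.1461, 0.203]
tool_rot: [0.0, 0.127, 0.992, 0.0]
contact_force: [-0.4, -0.8, 4.5]
gripper_width: 0.159
grasp_force: 41.1
```

```bash
python3 s.py
```

```text
t 9.70 turned 38.95 -j7 0.047 free 0.064 Mz 0.058 F [-0.4 -0.8  4.5] w 13.57
```

>>> jog_arm --pt "0 0 0.04 0 0 0 10" --pt "0 0 0.04 0 0 0 10" --pt "0 0 0.04 0 0 0 10" --pt "0 0 0.04 0 0 0 10"

```text
t: 10.2
eef_pos: [0.5155, 0.1461, 0.2029]
tool_rot: [0.0, 0.148, 0.989, 0.0]
contact_force: [-0.1, -0.8, 5.4]
gripper_width: 0.154
grasp_force: 41.1
```

```bash
python3 s.py
```

```text
t 10.20 turned 41.34 -j7 0.043 free 0.072 Mz 0.040 F [-0.1 -0.8  5.4] w 13.16
```

>>> jog_arm --pt "0 0 0.04 0 0 0 10" --pt "0 0 0.04 0 0 0 10" --pt "0 0 0.04 0 0 0 10" --pt "0 0 0.04 0 0 0 10"

```text
t: 10.7
eef_pos: [0.5155, 0.1462, 0.203]
tool_rot: [0.0, 0.168, 0.986, 0.0]
contact_force: [-1.1, 0.1, 4.8]
gripper_width: 0.158
grasp_force: 41.2
```

```bash
python3 s.py
```

```text
t 10.70 turned 43.68 -j7 0.002 free 0.033 Mz -0.038 F [-1.1  0.1  4.8] w 13.48
```

>>> jog_arm --pt "0 0 0.04 0 0 0 10" --pt "0 0 0.04 0 0 0 10" --pt "0 0 0.04 0 0 0 10" --pt "0 0 0.04 0 0 0 10"

```text
t: 11.2
eef_pos: [0.5156, 0.1462, 0.203]
tool_rot: [0.0, 0.188, 0.982, 0.0]
contact_force: [-0.5, 0.7, 4.6]
gripper_width: 0.155
grasp_force: 41.2
```

```bash
python3 s.py
```

```text
t 11.20 turned 46.00 -j7 -0.053 free -0.026 Mz -0.043 F [-0.5  0.7  4.6] w 13.26
```

>>> jog_arm --pt "0 0 0.04 0 0 0 10" --pt "0 0 0.04 0 0 0 10" --pt "0 0 0.04 0 0 0 10" --pt "0 0 0.04 0 0 0 10"

```text
t: 11.7
eef_pos: [0.5156, 0.1463, 0.203]
tool_rot: [0.0, 0.208, 0.978, 0.001]
contact_force: [1.0, 0.6, 4.5]
gripper_width: 0.156
grasp_force: 41.2
```

```bash
python3 s.py
```

```text
t 11.70 turned 48.31 -j7 -0.086 free -0.069 Mz -0.137 F [1.  0.6 4.5] w 13.29
```

>>> jog_arm --pt "0 0 0.04 0 0 0 10" --pt "0 0 0.04 0 0 0 10" --pt "0 0 0.04 0 0 0 10" --pt "0 0 0.04 0 0 0 10"

```text
t: 12.2
eef_pos: [0.5156, 0.1463, 0.203]
tool_rot: [0.0, 0.226, 0.974, 0.0]
contact_force: [0.3, 3.0, 5.6]
gripper_width: 0.154
grasp_force: 41.1
```

```bash
python3 s.py
```

```text
t 12.20 turned 50.52 -j7 -0.060 free -0.070 Mz -0.032 F [0.3 3.  5.6] w 13.14
```

>>> jog_arm --pt "0 0 0.04 0 0 0 10" --pt "0 0 0.04 0 0 0 10" --pt "0 0 0.04 0 0 0 10" --pt "0 0 0.04 0 0 0 10"

```text
t: 12.7
eef_pos: [0.5156, 0.1463, 0.203]
tool_rot: [0.0, 0.245, 0.969, 0.001]
contact_force: [1.4, 5.2, 5.1]
gripper_width: 0.16
grasp_force: 41.1
```

```bash
python3 s.py
```

```text
t 12.70 turned 52.74 -j7 -0.033 free -0.032 Mz -0.002 F [1.4 5.2 5.1] w 13.63
```

>>> jog_arm --pt "0 0 0.04 0 0 0 10" --pt "0 0 0.04 0 0 0 10" --pt "0 0 0.04 0 0 0 10" --pt "0 0 0.04 0 0 0 10"

```text
t: 13.2
eef_pos: [0.5156, 0.1463, 0.203]
tool_rot: [0.0, 0.265, 0.964, 0.001]
contact_force: [1.9, 5.6, 5.4]
gripper_width: 0.152
grasp_force: 41.1
```

```bash
python3 s.py
```

```text
t 13.20 turned 55.02 -j7 0.020 free 0.026 Mz 0.087 F [1.9 5.6 5.4] w 13.00
```

>>> jog_arm --pt "0 0 0.04 0 0 0 10" --pt "0 0 0.04 0 0 0 10" --pt "0 0 0.04 0 0 0 10" --pt "0 0 0.04 0 0 0 10"

```text
t: 13.7
eef_pos: [0.5157, 0.1464, 0.203]
tool_rot: [0.0, 0.284, 0.959, 0.001]
contact_force: [1.3, 5.9, 4.1]
gripper_width: 0.156
grasp_force: 41.1
```

```bash
python3 s.py
```

```text
t 13.70 turned 57.30 -j7 0.054 free 0.069 Mz 0.068 F [1.3 5.9 4.1] w 13.36
```

>>> jog_arm --pt "0 0 0.04 0 0 0 10" --pt "0 0 0.04 0 0 0 10" --pt "0 0 0.04 0 0 0 10" --pt "0 0 0.04 0 0 0 10"

```text
t: 14.2
eef_pos: [0.5157, 0.1464, 0.203]
tool_rot: [0.0, 0.303, 0.953, 0.001]
contact_force: [2.0, 5.8, 3.9]
gripper_width: 0.156
grasp_force: 41.1
```

```bash
python3 s.py
```

```text
t 14.20 turned 59.60 -j7 0.048 free 0.070 Mz 0.049 F [2.  5.8 3.9] w 13.32
```

>>> jog_arm --pt "0 0 0.04 0 0 0 10" --pt "0 0 0.04 0 0 0 10" --pt "0 0 0.04 0 0 0 10" --pt "0 0 0.04 0 0 0 10"

```text
t: 14.7
eef_pos: [0.5157, 0.1465, 0.203]
tool_rot: [0.0, 0.322, 0.947, 0.001]
contact_force: [2.4, 5.4, 5.4]
gripper_width: 0.157
grasp_force: 41.0
```

```bash
python3 s.py
```

```text
t 14.70 turned 61.89 -j7 0.005 free 0.028 Mz 0.032 F [2.4 5.4 5.4] w 13.40
```

>>> jog_arm --pt "0 0 0.04 0 0 0 10" --pt "0 0 0.04 0 0 0 10" --pt "0 0 0.04 0 0 0 10" --pt "0 0 0.04 0 0 0 10"

```text
t: 15.2
eef_pos: [0.5157, 0.1465, 0.203]
tool_rot: [0.0, 0.341, 0.94, 0.001]
contact_force: [1.5, 5.7, 5.3]
gripper_width: 0.158
grasp_force: 41.0
```

```bash
python3 s.py
```

```text
t 15.20 turned 64.20 -j7 -0.050 free -0.030 Mz -0.035 F [1.5 5.7 5.3] w 13.46
```

>>> jog_arm --pt "0 0 0.04 0 0 0 10" --pt "0 0 0.04 0 0 0 10" --pt "0 0 0.04 0 0 0 10" --pt "0 0 0.04 0 0 0 10"

```text
t: 15.7
eef_pos: [0.5158, 0.1465, 0.203]
tool_rot: [0.0, 0.36, 0.933, 0.001]
contact_force: [2.5, 4.9, 3.7]
gripper_width: 0.162
grasp_force: 41.0
```

```bash
python3 s.py
```

```text
t 15.70 turned 66.49 -j7 -0.081 free -0.070 Mz -0.111 F [2.5 4.9 3.7] w 13.80
```

>>> jog_arm --pt "0 0 0.04 0 0 0 10" --pt "0 0 0.04 0 0 0 10" --pt "0 0 0.04 0 0 0 10" --pt "0 0 0.04 0 0 0 10"

```text
t: 16.2
eef_pos: [0.5158, 0.1466, 0.203]
tool_rot: [0.0, 0.378, 0.926, 0.001]
contact_force: [1.4, 6.0, 3.5]
gripper_width: 0.158
grasp_force: 41.0
```

```bash
python3 s.py
```

```text
t 16.20 turned 68.77 -j7 -0.070 free -0.068 Mz -0.066 F [1.4 6.  3.5] w 13.52
```

>>> jog_arm --pt "0 0 0.04 0 0 0 10" --pt "0 0 0.04 0 0 0 10" --pt "0 0 0.04 0 0 0 10" --pt "0 0 0.04 0 0 0 10"

```text
t: 16.7
eef_pos: [0.5158, 0.1466, 0.203]
tool_rot: [0.0, 0.396, 0.918, 0.001]
contact_force: [1.8, 5.4, 3.4]
gripper_width: 0.158
grasp_force: 40.9
```

```bash
python3 s.py
```

```text
t 16.70 turned 71.06 -j7 -0.025 free -0.024 Mz 0.017 F [1.8 5.4 3.4] w 13.50
```

>>> jog_arm --pt "0 0 0.04 0 0 0 10" --pt "0 0 0.04 0 0 0 10" --pt "0 0 0.04 0 0 0 10" --pt "0 0 0.04 0 0 0 10"

```text
t: 17.2
eef_pos: [0.5159, 0.1466, 0.203]
tool_rot: [0.0, 0.415, 0.91, 0.001]
contact_force: [3.2, 5.5, 3.4]
gripper_width: 0.155
grasp_force: 40.9
```

```bash
python3 s.py
```

```text
t 17.20 turned 73.34 -j7 0.027 free 0.034 Mz 0.029 F [3.2 5.5 3.4] w 13.25
```

>>> jog_arm --pt "0 0 0.04 0 0 0 10" --pt "0 0 0.04 0 0 0 10" --pt "0 0 0.04 0 0 0 10" --pt "0 0 0.04 0 0 0 10"

```text
t: 17.7
eef_pos: [0.516, 0.1466, 0.203]
tool_rot: [0.0, 0.433, 0.901, 0.001]
contact_force: [2.8, 6.6, 3.3]
gripper_width: 0.157
grasp_force: 40.9
```

```bash
python3 s.py
```

```text
t 17.70 turned 75.63 -j7 0.056 free 0.072 Mz 0.055 F [2.8 6.6 3.3] w 13.38
```

>>> jog_arm --pt "0 0 0.04 0 0 0 10" --pt "0 0 0.04 0 0 0 10" --pt "0 0 0.04 0 0 0 10" --pt "0 0 0.04 0 0 0 10"

```text
t: 18.2
eef_pos: [0.516, 0.1467, 0.203]
tool_rot: [0.0, 0.451, 0.893, 0.001]
contact_force: [3.9, 6.5, 3.9]
gripper_width: 0.157
grasp_force: 40.9
```

```bash
python3 s.py
```

```text
t 18.20 turned 77.92 -j7 0.045 free 0.066 Mz 0.028 F [3.9 6.5 3.9] w 13.39
```

>>> jog_arm --pt "0 0 0.04 0 0 0 10" --pt "0 0 0.04 0 0 0 10" --pt "0 0 0.04 0 0 0 10" --pt "0 0 0.04 0 0 0 10"

```text
t: 18.7
eef_pos: [0.516, 0.1467, 0.203]
tool_rot: [0.0, 0.469, 0.883, 0.001]
contact_force: [2.8, 6.4, 2.6]
gripper_width: 0.155
grasp_force: 40.9
```

```bash
python3 s.py
```

```text
t 18.70 turned 80.22 -j7 -0.003 free 0.020 Mz 0.034 F [2.8 6.4 2.6] w 13.21
```

>>> jog_arm --pt "0 0 0.04 0 0 0 10" --pt "0 0 0.04 0 0 0 10" --pt "0 0 0.04 0 0 0 10" --pt "0 0 0.04 0 0 0 10"

```text
t: 19.2
eef_pos: [0.5161, 0.1467, 0.203]
tool_rot: [0.0, 0.486, 0.874, 0.001]
contact_force: [3.9, 6.0, 2.8]
gripper_width: 0.159
grasp_force: 40.8
```

```bash
python3 s.py
```

```text
t 19.20 turned 82.52 -j7 -0.042 free -0.038 Mz -0.115 F [3.9 6.  2.8] w 13.54
```

>>> jog_arm --pt "0 0 0.04 0 0 0 10" --pt "0 0 0.04 0 0 0 10" --pt "0 0 0.04 0 0 0 10" --pt "0 0 0.04 0 0 0 10"

```text
t: 19.7
eef_pos: [0.5161, 0.1468, 0.203]
tool_rot: [0.0, 0.503, 0.864, 0.001]
contact_force: [3.4, 5.6, 2.7]
gripper_width: 0.159
grasp_force: 40.8
```

```bash
python3 s.py
```

```text
t 19.70 turned 84.80 -j7 0.005 free -0.073 Mz -0.035 F [3.4 5.6 2.7] w 13.61
```

Torque at 84.8° is 0.087 N·m above the free curve, which suggests contact at about 6–7 N. One more 0.6° nudge to confirm.

>>> jog_arm --pt "0 0 0.01 0 0 0 10" --pt "0 0 0.01 0 0 0 10" --pt "0 0 0.01 0 0 0 10" --pt "0 0 0.01 0 0 0 10"

```text
t: 20.2
eef_pos: [0.5161, 0.1468, 0.203]
tool_rot: [0.0, 0.508, 0.861, 0.001]
contact_force: [3.7, 6.1, 3.1]
gripper_width: 0.159
grasp_force: 40.8
```

```bash
python3 s.py
```

```text
t 20.20 turned 85.37 -j7 0.023 free -0.075 Mz 0.028 F [3.7 6.1 3.1] w 13.55
```

Contact is confirmed: 0.10 N·m above free, about 8 N. The touch lies past the 5th snap, in click 5's basin. Three snaps back (at about 80°, 62° and 44°) ends in click 2 at 36°. I'll turn back one click at a time and watch each snap.

>>> jog_arm --pt "0 0 -0.08 0 0 0 10" --pt "0 0 -0.16 0 0 0 10" --pt "0 0 -0.234 0 0 0 10" --pt "0 0 -0.234 0 0 0 10" --pt "0 0 -0.234 0 0 0 10" --pt "0 0 -0.234 0 0 0 10"

```text
t: 20.95
eef_pos: [0.5159, 0.1466, 0.203]
tool_rot: [0.0, 0.404, 0.915, 0.001]
contact_force: [2.6, 6.3, 3.5]
gripper_width: 0.156
grasp_force: 40.8
```

```bash
python3 s.py
```

```text
t 20.95 turned 71.97 -j7 0.010 free -0.001 Mz 0.035 F [2.6 6.3 3.5] w 13.29
```

>>> jog_arm --pt "0 0 -0.08 0 0 0 10" --pt "0 0 -0.08 0 0 0 10" --pt "0 0 -0.08 0 0 0 10"

```text
t: 21.32
eef_pos: [0.5158, 0.1465, 0.203]
tool_rot: [0.0, 0.367, 0.93, 0.001]
contact_force: [1.7, 5.7, 3.9]
gripper_width: 0.157
grasp_force: 40.8
```

```bash
python3 s.py
```

```text
t 21.32 turned 67.40 -j7 -0.074 free -0.075 Mz -0.068 F [1.7 5.7 3.9] w 13.41
```

>>> jog_arm --pt "0 0 -0.08 0 0 0 10" --pt "0 0 -0.155 0 0 0 10" --pt "0 0 -0.155 0 0 0 10" --pt "0 0 -0.155 0 0 0 10"

```text
t: 21.82
eef_pos: [0.5157, 0.1464, 0.203]
tool_rot: [0.0, 0.294, 0.956, 0.001]
contact_force: [2.2, 5.3, 4.5]
gripper_width: 0.156
grasp_force: 40.9
```

```bash
python3 s.py
```

```text
t 21.82 turned 58.50 -j7 0.064 free 0.075 Mz 0.040 F [2.2 5.3 4.5] w 13.33
```

>>> jog_arm --pt "0 0 -0.079 0 0 0 10" --pt "0 0 -0.079 0 0 0 10" --pt "0 0 -0.079 0 0 0 10" --pt "0 0 -0.079 0 0 0 10"

```text
t: 22.32
eef_pos: [0.5157, 0.1463, 0.203]
tool_rot: [0.0, 0.256, 0.967, 0.001]
contact_force: [1.8, 4.9, 5.3]
gripper_width: 0.156
grasp_force: 41.0
```

```bash
python3 s.py
```

```text
t 22.32 turned 53.99 -j7 0.011 free -0.000 Mz -0.012 F [1.8 4.9 5.3] w 13.29
```

Two snaps are counted, matching the free curve (torque sign flipped and zero at 72° and 54°). Now the third.

>>> jog_arm --pt "0 0 -0.08 0 0 0 10" --pt "0 0 -0.08 0 0 0 10" --pt "0 0 -0.08 0 0 0 10"

```text
t: 22.7
eef_pos: [0.5156, 0.1462, 0.203]
tool_rot: [0.0, 0.217, 0.976, 0.001]
contact_force: [1.7, 4.9, 4.3]
gripper_width: 0.159
grasp_force: 41.0
```

```bash
python3 s.py
```

```text
t 22.70 turned 49.42 -j7 -0.075 free -0.075 Mz -0.078 F [1.7 4.9 4.3] w 13.55
```

>>> jog_arm --pt "0 0 -0.08 0 0 0 10" --pt "0 0 -0.155 0 0 0 10" --pt "0 0 -0.155 0 0 0 10" --pt "0 0 -0.155 0 0 0 10"

```text
t: 23.2
eef_pos: [0.5155, 0.146, 0.203]
tool_rot: [0.0, 0.141, 0.99, 0.0]
contact_force: [1.6, 5.6, 6.1]
gripper_width: 0.158
grasp_force: 41.1
```

```bash
python3 s.py
```

```text
t 23.20 turned 40.53 -j7 0.063 free 0.075 Mz 0.111 F [1.6 5.6 6.1] w 13.49
```

>>> jog_arm --pt "0 0 -0.079 0 0 0 10" --pt "0 0 -0.079 0 0 0 10" --pt "0 0 -0.079 0 0 0 10" --pt "0 0 -0.079 0 0 0 10"

```text
t: 23.7
eef_pos: [0.5155, 0.1459, 0.203]
tool_rot: [0.0, 0.102, 0.995, 0.0]
contact_force: [1.1, 3.8, 5.1]
gripper_width: 0.159
grasp_force: 41.1
```

```bash
python3 s.py
```

```text
t 23.70 turned 36.02 -j7 0.010 free 0.000 Mz 0.042 F [1.1 3.8 5.1] w 13.60
```

Three snaps are done and the dial rests in click 2. Letting go and lifting clear.

>>> jog_arm --pt "0 0 0 0 0 0 30" --pt "0 0 0 0 0 0 60" --pt "0 0 0 0 0 0 60" --pt "0 0 0 0 0 0 60" --pt "0 0 0 0 0 -15 60" --pt "0 0 0 0 0 -45 60" --pt "0 0 0 0 0 -80 60" --pt "0 0 0 0 0 -100 60" --pt "0 0 0 0 0 -100 60" --pt "0 0 0 0 0 -100 60"

```text
t: 24.95
eef_pos: [0.515, 0.1455, 0.3024]
tool_rot: [-0.0, 0.102, 0.995, -0.0]
contact_force: [-0.2, 0.5, 0.8]
gripper_width: 0.705
grasp_force: 0.0
```

```bash
python3 s.py; python3 -c "
from h import *
p=shot('wrist','w5.png')"
```

```text
t 24.95 turned 36.02 -j7 0.004 free 0.000 Mz 0.019 F [-0.2  0.5  0.8] w 60.18
```

View pics/w5.png

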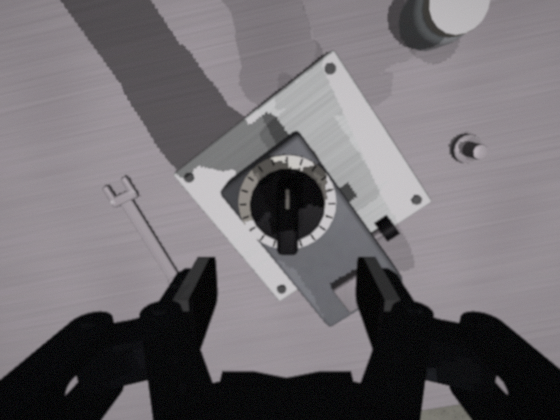

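The bar is upright in the picture (287,190–250), in line with the tool turned 36° from the start, which is click 2. The gripper is clear and nothing else has moved.

```bash
python3 -c "
from station import bot
print(bot.hand_in())"
```

```text
the job is handed in; nothing more can be done
None
```

The job is handed in: the nozzle touched the pot floor at about 83° clockwise (pressed to an estimated 8 N at most), and I turned the dial back three clicks, counted by torque, to two clicks below its start and let go with the gripper clear.

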